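# Set the screw feeder's dial to the long scale line and confirm

### The job

Set the screw feeder: with a fingertip push the dial's stud, gently and without gripping it, and so turn the dial until its index mark lines up with the one long line of the scale. Then press the round push button beside it fully down to confirm and let it come up again, with the dial left in line. Leave the loose things round about where they are.

Things in the scene. Friction and masses are not known exactly. Their poses are not given: they have to be found in the camera images.
- dial_axis (a point): Point on the dial's vertical axis at the level of its flat top, 82 mm above the table. The dial is a black disc 100 mm across, 15 mm thick, flat on an aluminium scale ring 152 mm across.
- stud_top (a point): Centre of the top of the dial's upright round steel finger stud: 14 mm across, 30 mm tall above the dial's top, its axis 40 mm from the dial's axis. Its top is 112 mm above the table. It turns with the dial; the space above and round it is clear. It stands 115 degrees counterclockwise (seen from above) from the index mark.
- index_tip (a point): Tip of the dial's index mark: a single raised white bar 4 mm wide that runs radially over the dial's top and down its edge, ending in a nib 54 mm from the dial's axis, 66 mm above the table. It turns with the dial.
- long_line (a point): Inner end, 54 mm from the dial's axis and 66 mm above the table, of the one long thick scale line (20 mm long, 4 mm wide, radial, black) on the scale ring. All other scale lines are short and thin (6 mm by 1.6 mm, every 15 degrees). The ring is fixed. Lined up, the index tip lies on this point.
- dial (a joint): Angle of the dial in rad, growing counterclockwise seen from above; 0 (or a whole turn, 6.283) when the index mark is in line with the long scale line. It turns either way, with no stop within a full turn of its start, stays exactly where it is left, and needs about 2 N pushed squarely at the stud.
- confirm_top (a point): Centre of the top face of the white round push button (28 mm across) on the right half of the control box, 130 to 150 mm from the dial's axis. It is pressed straight down, travels 6 mm, springs back by itself, and takes about 5 N fully down.
- confirm (a joint): Travel of the push button in m: 0 released, 0.006 fully down.
- console: The grey control box, 180 x 290 x 60 mm, fixed to the table. Origin at the centre of its underside, x across its short side away from the robot, y along its long side to the left; the dial's axis is 50 mm to its +y, the button 95 mm to its -y and 30 mm to its -x.
- tub_clips: Bystander, to be left alone: open clear tub 90 x 75 x 50 mm holding white plastic clips. Origin at the centre of its underside, or within it.
- tub_screws: Bystander, to be left alone: open clear tub 90 x 75 x 50 mm holding steel screws. Origin at the centre of its underside, or within it.
- driver: Bystander, to be left alone: screwdriver 160 mm long lying beyond the control box. Origin at the centre of its underside, or within it.
- pot: Bystander, to be left alone: small white screw-top jar, 40 mm across and 70 mm tall. Origin at the centre of its underside, or within it.
- spacer: Bystander, to be left alone: brass spacer, a plain round rod 18 mm across and 25 mm tall, standing on the control box top behind the button. Origin at the centre of its underside, or within it.
- relay: Bystander, to be left alone: black relay block 30 x 45 x 30 mm on the table between the robot and the box. Origin at the centre of its underside, or within it.

How it is judged:
By the outcome, as a careful person would: the job done as asked, in the order asked, and still so for the second after the job is handed in, with the robot touching nothing.
It also fails if it takes over 58 s, if anything falls off the work surface, if the arm or the gripper's body presses on something with over 40 N, if the wrist force passes 120 N, or if a joint passes its speed limit or range.

### The arm

A 6-joint arm with a two-finger parallel gripper is mounted at the origin on the work surface. World frame = base frame: x ahead of the robot, y to its left, z up, the work surface at z = 0. Lengths are in m, angles in degrees, forces in N, time in s.
With the tool pointing down it reaches from about 0.4 to 0.825 m from the base axis. Payload 7 kg.
Tool frame: the origin (TCP) lies at the very end of the fingers, on their centre line; the grasp point (between the pads) lies 19 mm behind it; z points along the fingers, y is the line along which they close (so a half turn about z gives the same grasp; the last joint's range is limited). The gripper opens to 88 mm and grips with 3 to 60 N. Pads are 19 mm wide; open, the fingers measure 130 mm over their backs; the gripper's body (78 mm by 193 mm) begins 47 mm behind the grasp point.
Start: joints at [80.277, 20.546, 0.682, 0, -70.136, -16.507], TCP at [0.298, 0.605, 0.227] pointing down, gripper open.
Joint ranges: [-176.03, 176.03], [-82.01, 121.73], [-58.28, 71.71], [-173.87, 95.51], [-174.79, -0.11], [-173.66, 173.66]. Speed limits (degrees/s): [136.94, 136.94, 172.46, 180, 180, 180].

### API

Orientations are given as [roll, pitch, yaw] about the fixed x, y, z axes, in that order (R = Rz(yaw) Ry(pitch) Rx(roll)).
In Python, from plant import ctrl gives the robot as it stands.
- The arm moves only by the tool carry_out, never from a script. Its argument "deltas" is a list that holds one entry, the list of rows, each a list of 5 numbers: the shift along the tool's x, y, z scaled (see below), then the turn about the tool's z scaled (see below), then the opening, from -1 (shut) to 1 (fully open). A call has 1 to 5 rows; each row is the pose to reach, as a shift and turn from the pose commanded when the call began, along the tool's axes at that moment, turning the shorter way round; what a row does not reach only later rows make up. The controller multiplies each number of a shift by 20 cm and each number of a turn by 2 pi rad. A row lasts 1/10 s, in which the tool goes at most 50 mm and 8.59 degrees, less where a joint would pass 70% of its speed; a pose out of reach is approached as far as the arm can. A call with a number of a shift or a turn outside -1 to 1 is refused whole. A call with a gripper value outside its range is refused whole. The fingers move at their own pace and stop on an object; the grip force is fixed at half the most. Time passes only in rows, so rows that repeat a pose let the fingers close. It gives the time, the measured TCP pose, the force, the opening and the grip force at its end, in the units of the state.
- ctrl.get_obs(): the state, without advancing time (a new reading comes with each control period).
- ctrl.snapshot(name): name is "scene" or "top"; returns a dict with "color" (480x640x3 uint8, red, green, blue), "camera_matrix" (3x3 intrinsics, pixels), "R" (3x3) and "t" (3): a world point X has camera coordinates R X + t. Camera axes: x right, y down, z forward; pixel columns grow to the right and rows downward; lengths in m; the calibration is good to about 2 mm. A picture is of the moment at which its call begins. There is no depth.
- ctrl.close_job(): hands the job in; it is judged then, once.
Trained networks look in a picture, given as the dict that the camera call returned (one of the last four; its "shot" number tells which), for a name from the list of things; names that differ only in an ending like _2 or _b are one class to them, and where a whole thing is asked for, a point or a joint stands for the part that bears it (a point fixed in the world has none). Each returns a list of dicts, best first, with "p" (0 to 1); they miss things now and then, are a little off and sometimes report something else, mostly with a low value. They report only what shows in the picture. A call takes as long as a camera call.
- ctrl.search_frame(picture, name): "centre" ([column, row] in pixels, amid what is visible of it).
- ctrl.silhouettes(picture, name): "mask" (480x640 bool, what is visible of it) and "centre" ([column, row] in pixels, amid what is visible of it).
- ctrl.spot_point(picture, name): "centre" ([column, row] in pixels: a listed point, or the origin of a listed thing).
The state is a dict: "clock": time; "joint_pos": joint angles; "qvel": joint speeds; "tau": joint torques, N m; "tool_pos": TCP position; "orientation": TCP orientation; "force": force on the tool from outside, world axes, zero at the start; "moment": the same for the moment, N m; "opening": finger opening in m; "gripper_force": force on a finger pad.
Only numpy, scipy, OpenCV 4.12 (cv2) and the standard library are available. Lean on these libraries where they do the work, as an engineer would, in place of code of your own. Each camera call takes 0.05 s, during which the arm holds its last target. There are 200 camera calls.

## Working session

There is one attempt and no reset: what is moved stays moved. The work goes in short steps, Python scripts to look and compute and a tool call to move; the robot and the scene stay as the last step left them, time stands still between calls to the robot, and variables do not carry over. Pictures are saved under pics/ and viewed, at most 10 in all, crops included, and the job is handed in when it is done.

Besides the shell and the picture viewer there is one more tool, called after ">>>" as name(argument=value, ...), one argument or row to a line, values as JSON. carry_out: Moves the arm, as the interface text tells. Its arguments: {"type":"object","properties":{"deltas":{"type":"array"}},"required":["deltas"]}

```bash
mkdir -p pics; cat > h.py <<'E'
import numpy as np, cv2
from plant import ctrl
def ray(p,px):
    K,R,t=np.array(p["camera_matrix"]),np.array(p["R"]),np.array(p["t"])
    d=R.T@np.linalg.solve(K,[px[0],px[1],1]); return -R.T@t,d
def atz(p,px,z):
    o,d=ray(p,px); return o+d*(z-o[2])/d[2]
def proj(p,X):
    c=np.array(p["R"])@X+np.array(p["t"]); u=np.array(p["camera_matrix"])@c; return u[:2]/u[2]
Z=dict(dial_axis=.082,stud_top=.112,index_tip=.066,long_line=.066,confirm_top=None)
def save(p,n): cv2.imwrite(f"pics/{n}.png",p["color"][:,:,::-1])
E
python3 - <<'E'
from h import *
o=ctrl.get_obs(); print({k:np.round(o[k],4) for k in("clock","tool_pos","orientation","force","opening")})
for n in("scene","top"):
    p=ctrl.snapshot(n); save(p,n+"0"); print(n,ray(p,(320,240)))
    for k,z in dict(dial_axis=.082,stud_top=.112,index_tip=.066,long_line=.066,confirm_top=.07,console=0,spacer=.06,relay=0,pot=0,tub_clips=0,tub_screws=0,driver=0).items():
        for r in ctrl.spot_point(p,k)[:2]: print(k,round(r["p"],2),np.round(r["centre"],1),np.round(atz(p,r["centre"],z),4))
E
```

```text
{'clock': np.float64(0.0), 'tool_pos': array([0.2981, 0.605 , 0.2256]), 'orientation': array([ 1.799043e+02, -8.900000e-03, -2.623810e+01]), 'force': array([-0.7035,  0.6531, -0.0621]), 'opening': np.float64(0.0881)}
scene (array([ 1.09642967, -0.16505194,  0.60875883]), array([-0.70993447,  0.22419179, -0.66778209]))
dial_axis 0.9 [289.7 250.3] [ 0.5456 -0.0436  0.082 ]
stud_top 0.68 [280.9 220.1] [ 0.5009 -0.0457  0.112 ]
index_tip 0.7 [321.9 258.3] [0.5641 0.0064 0.066 ]
long_line 0.73 [257.6 250.8] [ 0.5136 -0.0922  0.066 ]
confirm_top 0.63 [197.1 248.8] [ 0.482  -0.1891  0.07  ]
console 0.56 [262.1 287.9] [ 0.5386 -0.0955  0.    ]
spacer 0.69 [194.2 297.4] [ 0.581  -0.2066  0.06  ]
relay 0.73 [219.1 236.4] [ 0.379 -0.147  0.   ]
pot 0.53 [120.7 318.6] [ 0.5346 -0.3307  0.    ]
tub_clips 0.96 [382.1 269.2] [0.5602 0.1237 0.    ]
tub_screws 0.61 [119.5 321.3] [ 0.5398 -0.3326  0.    ]
tub_screws 0.36 [323.  258.8] [0.5013 0.0288 0.    ]
driver 0.7 [311.  354.9] [ 0.6971 -0.0536 -0.    ]
top (array([0.446009  , 0.02890125, 0.91614123]), array([ 0.1563632 , -0.01858452, -0.987539  ]))
dial_axis 0.8 [347.2 253.1] [ 0.5534 -0.0391  0.082 ]
stud_top 0.59 [349.4 276. ] [ 0.5073 -0.0407  0.112 ]
index_tip 0.81 [322.3 245.8] [0.5692 0.0083 0.066 ]
long_line 0.96 [370.6 273.8] [ 0.5156 -0.0858  0.066 ]
confirm_top 0.48 [424.  286.6] [ 0.4918 -0.188   0.07  ]
console 0.22 [482.1 266.3] [ 0.5395 -0.3299  0.    ]
spacer 0.72 [480.5 265.8] [ 0.5343 -0.3033  0.06  ]
spacer 0.58 [432.5 237. ] [ 0.5905 -0.2103  0.06  ]
relay 0.72 [400.7 346.9] [ 0.3728 -0.1549  0.    ]
pot 0.78 [426.7 205.1] [ 0.6699 -0.2167  0.    ]
tub_clips 0.66 [269.  257.2] [0.5532 0.1181 0.    ]
tub_clips 0.47 [422.3 280.9] [ 0.5074 -0.2028  0.    ]
tub_screws 0.63 [480.7 265.8] [ 0.5405 -0.327   0.    ]
driver 0.75 [356.4 189.9] [ 0.7013 -0.0657  0.    ]
```

```bash
python3 - <<'E'
import cv2
a=cv2.imread("pics/top0.png")[150:370,220:520]; cv2.imwrite("pics/top0c.png",cv2.resize(a,None,fx=2.6,fy=2.6,interpolation=cv2.INTER_CUBIC))
E
```

```text
(no output)
```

View pics/scene0.png

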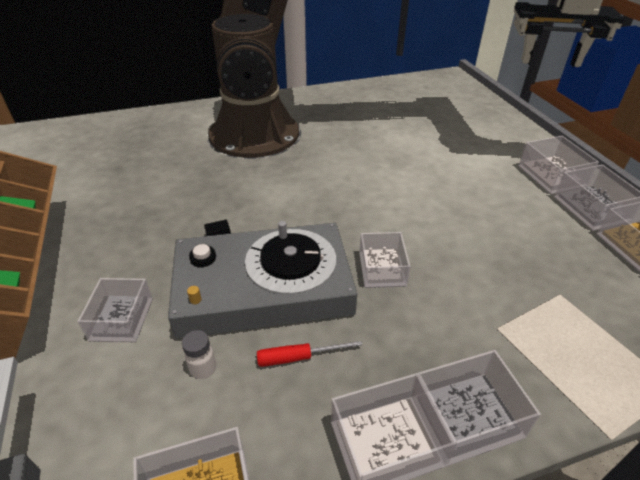

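View pics/top0c.png

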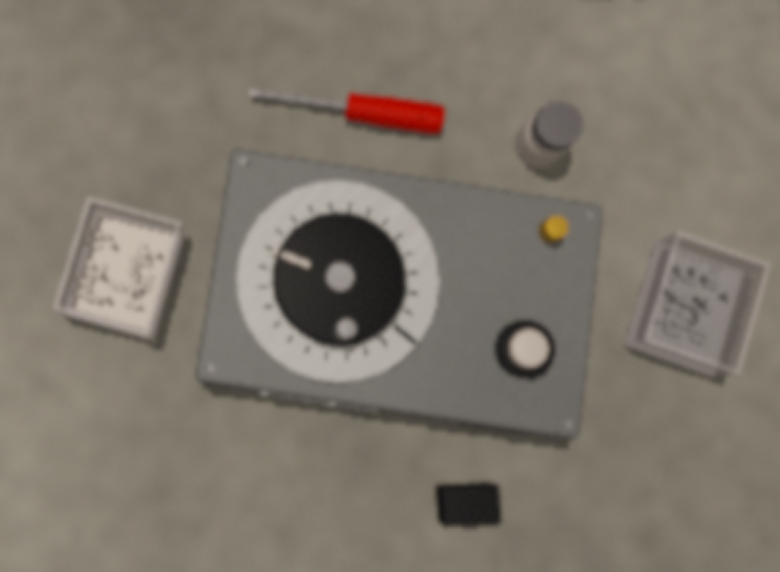

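The pictures show the dial at about (290,250) in the scene view. The index points left, the stud stands on the robot side, and the long line points to the right and towards the robot. The button is at about (202,252). I'll measure these more precisely on rectified planes.

```bash
cat >> h.py <<'E'
def samp(g,p,c,r,a,z):
    r,a=np.meshgrid(r,a); X=np.stack([c[0]+r*np.cos(a),c[1]+r*np.sin(a),np.full(r.shape,z)],-1)
    q=X@np.array(p["R"]).T+np.array(p["t"]); q=q@np.array(p["camera_matrix"]).T
    m=(q[...,:2]/q[...,2:]).astype(np.float32)
    return cv2.remap(g,m[...,0],m[...,1],cv2.INTER_CUBIC)
A=np.radians(np.arange(0,360,.5))
def axis(p,c0):
    from scipy.optimize import minimize
    g=cv2.cvtColor(p["color"],cv2.COLOR_RGB2GRAY).astype(np.float32)
    f=lambda c:-(samp(g,p,c,np.arange(.068,.0755,.001),A,.067).mean()-samp(g,p,c,np.arange(.077,.084,.001),A,.067).mean())
    s=minimize(f,c0,method="Nelder-Mead",options=dict(initial_simplex=np.array([c0,[c0[0]+.004,c0[1]],[c0[0],c0[1]+.004]])))
    return s.x,g
def peak(v,sign):
    v=sign*v; i=v.argmax(); w=np.arange(-14,15); x=np.take(v,i+w,mode="wrap"); x=np.clip(x-np.median(v)-.35*(v[i]-np.median(v)),0,None)
    return (np.degrees(A[i])+.5*(w*x).sum()/x.sum())%360, v[i]-np.median(v)
def dialangles(p,c0):
    c,g=axis(p,np.array(c0))
    L=peak(samp(g,p,c,np.arange(.060,.073,.001),A,.067).mean(1),-1)
    I=peak(samp(g,p,c,np.arange(.026,.046,.001),A,.083).mean(1),1)
    return c,L,I
E
cat > m.py <<'E'
from h import *
for n in("scene","top"):
    p=ctrl.snapshot(n); c,L,I=dialangles(p,(.552,-.041))
    print(n,np.round(c,4),"line",np.round(L,1),"index",np.round(I,1),"dial",round((I[0]-L[0]+180)%360-180,2))
    s=[np.array(x["centre"]) for x in ctrl.spot_point(p,"stud_top")[:1]]
    for x in s: v=atz(p,x,.112)[:2]-c; print(" stud",np.round(v,4),np.degrees(np.arctan2(v[1],v[0]))%360)
E
python3 m.py; python3 - <<'E'
from h import *
ps=[ctrl.snapshot(n) for n in("scene","top")]
px=[]
for p in ps:
    m=ctrl.silhouettes(p,"confirm_top"); print([(round(x["p"],2),x["mask"].sum(),np.round(x["centre"])) for x in m[:2]])
    w=[ctrl.spot_point(p,"confirm_top")[0]["centre"] for _ in range(3)]; print(np.round(w,1)); px.append(np.mean(w,0))
    print([np.round(atz(p,px[-1],z),4) for z in(.07,.08,.09)])
p=ps[0]; a=p["color"][200:310,160:260,::-1]; b=p["color"][200:300,230:350,::-1]; r=lambda i:cv2.resize(i,(400,400),interpolation=cv2.INTER_CUBIC)
t=ps[1]["color"][240:310,390:460,::-1]
cv2.imwrite("pics/btn.png",np.hstack([r(a),r(t)]))
E
```

```text
scene [ 0.5485 -0.0438] line [231.  125.3] index [ 69.4 158.1] dial -161.56
 stud [-0.0423 -0.0015] 182.0288477701276
top [ 0.5477 -0.0448] line [230.9  75. ] index [ 69. 119.] dial -161.88
 stud [-0.0435  0.0007] 179.13546838273683
[(0.67, np.int64(223), array([202., 255.])), (0.38, np.int64(1171), array([287., 352.]))]
[[198.6 251.3]
 [198.6 251.3]
 [198.6 251.3]]
[array([ 0.4891, -0.1875,  0.07  ]), array([ 0.5003, -0.187 ,  0.08  ]), array([ 0.5116, -0.1866,  0.09  ])]
[(0.63, np.int64(162), array([423., 285.]))]
[[422.2 288. ]
 [422.2 288. ]
 [422.2 288. ]]
[array([ 0.4891, -0.1845,  0.07  ]), array([ 0.4886, -0.182 ,  0.08  ]), array([ 0.4881, -0.1794,  0.09  ])]
```

View pics/btn.png

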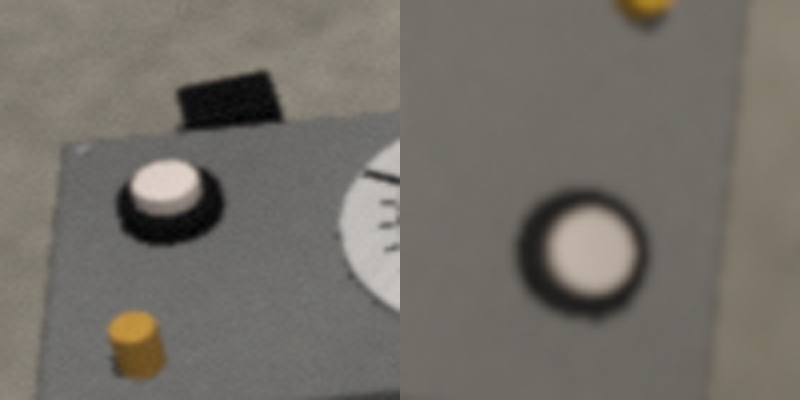

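```bash
cat >> h.py <<'E'
def rel(p0,y0,p1,y1):
    "scaled tool-frame row from pose (p0, yaw y0 deg) to (p1,y1), tool pointing down"
    a=np.radians(y0); d=np.subtract(p1,p0); x=np.array([np.cos(a),np.sin(a)]); y=np.array([np.sin(a),-np.cos(a)])
    return np.round([d[:2]@x/.2,d[:2]@y/.2,-d[2]/.2,-((y1-y0+180)%360-180)/360],4).tolist()
E
python3 - <<'E'
from h import *
P0=np.array([.298,.605,.227]);P1=np.array([.5053,-.0073,.227]);y0,dy=-26.24,-149.6
f=np.linspace(0,1,5)
for i in range(4):
    print([rel(P0+f[i]*(P1-P0),y0+f[i]*dy,P0+s*(P1-P0),y0+s*dy) for s in np.linspace(f[i],f[i+1],6)[1:]][-1])
# arc step: 20 deg about the axis, from the contact pose
ax=np.array([.5481,-.0443])
def pose(th,gap=0,h=.021):
    a=np.radians(th); er=np.array([np.cos(a),np.sin(a)]); et=np.array([-er[1],er[0]]); return np.r_[ax+.04*er-(.007+h+gap)*et,.096],th
for k in (4,8,12,16,20): print(k,rel(*pose(184.2),*pose(184.2+k)))
ps=[ctrl.snapshot(n) for n in("scene","top")]
for p,x in zip(ps,((201.2,250.9),(423.6,283.8))): print([np.round(atz(p,x,z),4) for z in(.07,.075,.08,.085)])
E
```

```text
[0.5708, 0.5719, -0.0, 0.1039]
[0.8008, 0.1077, -0.0, 0.1039]
[0.7016, -0.4009, -0.0, 0.1039]
[0.3139, -0.7446, -0.0, 0.1039]
4 [0.0093, -0.0143, -0.0, -0.0111]
8 [0.0175, -0.0292, -0.0, -0.0222]
12 [0.0247, -0.0446, -0.0, -0.0333]
16 [0.0308, -0.0606, -0.0, -0.0444]
20 [0.0358, -0.0768, -0.0, -0.0556]
[array([ 0.4894, -0.1832,  0.07  ]), array([ 0.495, -0.183,  0.075]), array([ 0.5007, -0.1828,  0.08  ]), array([ 0.5063, -0.1827,  0.085 ])]
[array([ 0.4972, -0.1874,  0.07  ]), array([ 0.4969, -0.1861,  0.075 ]), array([ 0.4966, -0.1849,  0.08  ]), array([ 0.4963, -0.1836,  0.085 ])]
```

>>> carry_out(
  deltas=[
    [[0.1142, 0.1144, 0, 0.0208, -1], [0.2283, 0.2288, 0, 0.0416, -1], [0.3425, 0.3431, 0, 0.0623, -1], [0.4566, 0.4575, 0, 0.0831, -1], [0.5708, 0.5719, 0, 0.1039, -1]],
  ],
)

```text
clock: 2.6
tool_pos: [0.3505, 0.4512, 0.2267]
orientation: [-180.0, 0.0, -63.9]
force: [0.8, 0.3, 0.2]
opening: 0.0531
gripper_force: 0.0
```

>>> carry_out(
  deltas=[
    [[0.1602, 0.0215, 0, 0.0208, -1], [0.3203, 0.0431, 0, 0.0416, -1], [0.4805, 0.0646, 0, 0.0623, -1], [0.6406, 0.0862, 0, 0.0831, -1], [0.8008, 0.1077, 0, 0.1039, -1]],
  ],
)

```text
clock: 3.1
tool_pos: [0.4023, 0.2981, 0.2268]
orientation: [-180.0, 0.0, -101.3]
force: [1.3, 0.2, -0.4]
opening: 0.0131
gripper_force: 0.0
```

>>> carry_out(
  deltas=[
    [[0.1403, -0.0802, 0, 0.0208, -1], [0.2806, -0.1604, 0, 0.0416, -1], [0.421, -0.2405, 0, 0.0623, -1], [0.5613, -0.3207, 0, 0.0831, -1], [0.7016, -0.4009, 0, 0.1039, -1]],
  ],
)

```text
clock: 3.6
tool_pos: [0.4541, 0.145, 0.2269]
orientation: [-180.0, 0.0, -138.7]
force: [0.9, 0.3, -0.1]
opening: 0.0007
gripper_force: 0.0
```

>>> carry_out(
  deltas=[
    [[0.0628, -0.1489, 0, 0.0208, -1], [0.1256, -0.2978, 0, 0.0416, -1], [0.1883, -0.4468, 0, 0.0623, -1], [0.2511, -0.5957, 0, 0.0831, -1], [0.3139, -0.7446, 0, 0.1039, -1]],
  ],
)

```text
clock: 4.1
tool_pos: [0.506, -0.0081, 0.2269]
orientation: [180.0, 0.0, -176.1]
force: [0.3, 0.0, -0.1]
opening: 0.0006
gripper_force: 0.0
```

>>> carry_out(
  deltas=[
    [[0, 0, 0.15, 0, -1], [0, 0, 0.3, 0, -1], [0, 0, 0.45, 0, -1], [0, 0, 0.56, 0, -1], [0, 0, 0.655, 0, -1]],
  ],
)

```text
clock: 4.6
tool_pos: [0.5053, -0.007, 0.0944]
orientation: [-180.0, -0.0, -175.9]
force: [0.1, -0.2, 0.2]
opening: 0.0003
gripper_force: 0.0
```

```bash
python3 - <<'E'
from h import *
p=ctrl.snapshot("scene");q=ctrl.snapshot("top")
r=lambda i:cv2.resize(i[:,:,::-1],(400,400),interpolation=cv2.INTER_CUBIC)
cv2.imwrite("pics/pre.png",np.hstack([r(p["color"][150:290,220:360]),r(q["color"][200:340,270:410])]))
o=ctrl.get_obs();print(o["tool_pos"],o["orientation"],o["force"])
E
```

```text
[ 0.50396874 -0.00735564  0.09337498] [-179.94785517   -0.25398048 -175.87920346] [-0.97829941 -0.40425957 -0.09849566]
```

View pics/pre.png

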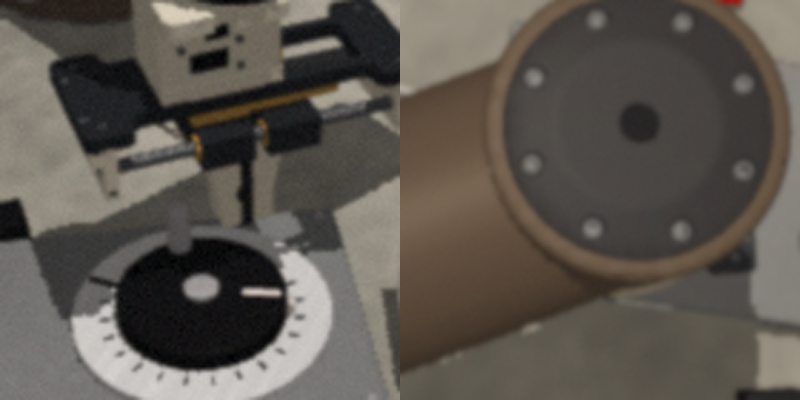

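The fingers stand beside the stud on its +y side, about 12 mm clear of it. I'll close the gap.

>>> carry_out(
  deltas=[
    [[0, -0.015, 0, 0, -1], [0, -0.03, 0, 0, -1], [0, -0.04, 0, 0, -1], [0, -0.05, 0, 0, -1], [0, -0.06, 0, 0, -1]],
  ],
)

```text
clock: 5.2
tool_pos: [0.5068, -0.0189, 0.0961]
orientation: [180.0, 0.1, -175.9]
force: [0.2, -0.2, 0.1]
opening: 0.0006
gripper_force: 0.0
```

>>> carry_out(
  deltas=[
    [[0.0093, -0.0143, 0, -0.0111, -1], [0.0175, -0.0292, 0, -0.0222, -1], [0.0247, -0.0446, 0, -0.0333, -1], [0.0308, -0.0606, 0, -0.0444, -1], [0.0358, -0.0768, 0, -0.0556, -1]],
  ],
)

```text
clock: 5.7
tool_pos: [0.5005, -0.0345, 0.0958]
orientation: [180.0, 0.0, -155.7]
force: [-0.6, 2.3, 0.7]
opening: 0.0007
gripper_force: 1.1
```

```bash
python3 m.py
```

```text
scene [ 0.5485 -0.0438] line [230.9 158.7] index [ 81.7 166.6] dial -149.19
 stud [-0.0385 -0.0126] 198.19476956924768
top [ 0.5518 -0.0311] line [208.9  16.8] index [122.6  15.1] dial -86.32
 stud [-0.0273 -0.2538] 263.8633267701869
```

>>> carry_out(
  deltas=[
    [[0.0093, -0.0143, 0, -0.0111, -1], [0.0175, -0.0292, 0, -0.0222, -1], [0.0247, -0.0446, 0, -0.0333, -1], [0.0308, -0.0606, 0, -0.0444, -1], [0.0358, -0.0768, 0, -0.0556, -1]],
  ],
)

```text
clock: 6.4
tool_pos: [0.5001, -0.0515, 0.0957]
orientation: [180.0, -0.0, -135.8]
force: [-1.6, 1.8, 1.9]
opening: 0.0007
gripper_force: 1.1
```

>>> carry_out(
  deltas=[
    [[0.0093, -0.0143, 0, -0.0111, -1], [0.0175, -0.0292, 0, -0.0222, -1], [0.0247, -0.0446, 0, -0.0333, -1], [0.0308, -0.0606, 0, -0.0444, -1], [0.0358, -0.0768, 0, -0.0556, -1]],
  ],
)

```text
clock: 6.9
tool_pos: [0.5054, -0.0677, 0.0956]
orientation: [180.0, -0.0, -115.7]
force: [-1.7, 0.8, 2.4]
opening: 0.0004
gripper_force: 1.1
```

>>> carry_out(
  deltas=[
    [[0.0093, -0.0143, 0, -0.0111, -1], [0.0175, -0.0292, 0, -0.0222, -1], [0.0247, -0.0446, 0, -0.0333, -1], [0.0308, -0.0606, 0, -0.0444, -1], [0.0358, -0.0768, 0, -0.0556, -1]],
  ],
)

```text
clock: 7.4
tool_pos: [0.5158, -0.081, 0.0954]
orientation: [179.9, -0.0, -95.7]
force: [-3.1, -0.3, 2.2]
opening: 0.0004
gripper_force: 1.2
```

```bash
python3 m.py; python3 - <<'E'
from h import *
p=ctrl.snapshot("scene"); cv2.imwrite("pics/mid.png",cv2.resize(p["color"][150:310,180:380,::-1],(600,480)))
print(ctrl.get_obs()["joint_pos"])
E
```

```text
scene [ 0.5482 -0.044 ] line [231.  137.7] index [140.3 179.4] dial -90.65
 stud [-0.0203 -0.0408] 243.53811975251523
top [ 0.5436 -0.0361] line [191.5  18.6] index [81.1 12.9] dial -110.36
[ 1.26456716e+01  1.36123349e+01 -2.83645216e+01 -1.65615054e-03
 -4.80577920e+01 -1.85893965e+01]
```

View pics/mid.png

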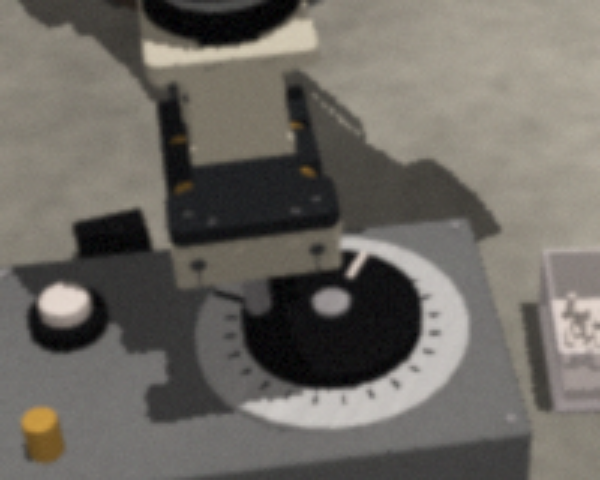

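The scene view shows the fingers pushing the stud at about (258,298) in the crop. The index bar is now at about (355,262) and the dial reads -90.7°. I'll carry on.

>>> carry_out(
  deltas=[
    [[0.0093, -0.0143, 0, -0.0111, -1], [0.0175, -0.0292, 0, -0.0222, -1], [0.0247, -0.0446, 0, -0.0333, -1], [0.0308, -0.0606, 0, -0.0444, -1], [0.0358, -0.0768, 0, -0.0556, -1]],
  ],
)

```text
clock: 8.15
tool_pos: [0.5304, -0.0897, 0.0954]
orientation: [179.9, -0.0, -75.7]
force: [-2.1, -3.1, 0.5]
opening: 0.0004
gripper_force: 1.5
```

>>> carry_out(
  deltas=[
    [[0.0093, -0.0143, 0, -0.0111, -1], [0.0175, -0.0292, 0, -0.0222, -1], [0.0247, -0.0446, 0, -0.0333, -1], [0.0308, -0.0606, 0, -0.0444, -1], [0.0358, -0.0768, 0, -0.0556, -1]],
  ],
)

```text
clock: 8.65
tool_pos: [0.5474, -0.093, 0.0954]
orientation: [179.9, -0.0, -55.7]
force: [-1.9, -4.8, -0.1]
opening: 0.0002
gripper_force: 1.6
```

>>> carry_out(
  deltas=[
    [[0.0093, -0.0143, 0, -0.0111, -1], [0.0175, -0.0292, 0, -0.0222, -1], [0.0247, -0.0446, 0, -0.0333, -1], [0.0308, -0.0606, 0, -0.0444, -1], [0.0358, -0.0768, 0, -0.0556, -1]],
  ],
)

```text
clock: 9.15
tool_pos: [0.5645, -0.0902, 0.0955]
orientation: [180.0, -0.0, -35.7]
force: [0.5, -3.1, -0.9]
opening: 0.0006
gripper_force: 1.5
```

```bash
python3 m.py; python3 - <<'E'
from h import *
p=ctrl.snapshot("scene"); cv2.imwrite("pics/mid2.png",cv2.resize(p["color"][150:310,180:380,::-1],(600,480)))
E
```

```text
scene [ 0.5489 -0.0441] line [207.1  85.9] index [107.7  55.4] dial -99.45
 stud [ 0.0309 -0.0266] 319.2669618823041
top [ 0.5467 -0.0472] line [280.9  52.7] index [199.9  61.2] dial -81.03
```

View pics/mid2.png

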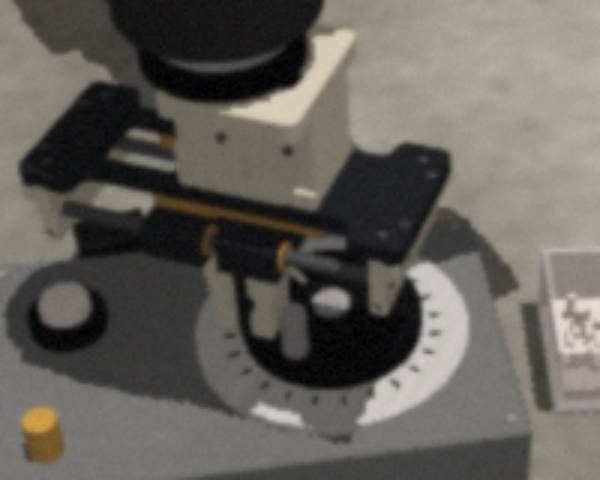

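>>> carry_out(
  deltas=[
    [[0.0093, -0.0143, 0, -0.0111, -1], [0.0175, -0.0292, 0, -0.0222, -1], [0.0247, -0.0446, 0, -0.0333, -1], [0.0308, -0.0606, 0, -0.0444, -1], [0.0358, -0.0768, 0, -0.0556, -1]],
  ],
)

```text
clock: 9.9
tool_pos: [0.5792, -0.0816, 0.0956]
orientation: [180.0, 0.0, -15.7]
force: [-0.9, -3.2, -0.2]
opening: 0.0003
gripper_force: 1.2
```

>>> carry_out(
  deltas=[
    [[0.0024, -0.0035, 0, -0.0028, -1], [0.0048, -0.0071, 0, -0.0056, -1], [0.0071, -0.0107, 0, -0.0083, -1], [0.0093, -0.0143, 0, -0.0111, -1], [0.0093, -0.0143, 0, -0.0111, -1]],
  ],
)

```text
clock: 10.4
tool_pos: [0.5818, -0.0792, 0.0956]
orientation: [-180.0, -0.0, -11.7]
force: [-0.8, -1.5, -0.2]
opening: 0.0
gripper_force: 0.7
```

>>> carry_out(
  deltas=[
    [[0, 0.04, 0, 0, -1], [0, 0.1, 0, 0, -1], [0, 0.12, -0.15, 0, -1], [0, 0.12, -0.35, 0, -1], [0, 0.12, -0.55, 0, -1]],
  ],
)

```text
clock: 10.9
tool_pos: [0.5763, -0.1039, 0.2065]
orientation: [180.0, 0.1, -11.8]
force: [1.1, 0.1, -0.2]
opening: 0.0002
gripper_force: 0.0
```

```bash
python3 - <<'E'
from h import *
o=ctrl.get_obs(); P=o["tool_pos"];y=o["orientation"][2];print(P,y)
print(rel(P,y,[.4966,-.1838,.2],y))
E
```

```text
[ 0.57629963 -0.10387213  0.20653634] -11.78467631974911
[-0.3085, 0.4726, 0.0327, -0.0]
```

>>> carry_out(
  deltas=[
    [[-0.08, 0.12, 0, 0, -1], [-0.16, 0.24, 0, 0, -1], [-0.24, 0.36, 0, 0, -1], [-0.3085, 0.4726, 0, 0, -1], [-0.3085, 0.4726, 0, 0, -1]],
  ],
)

```text
clock: 11.4
tool_pos: [0.495, -0.185, 0.2059]
orientation: [-180.0, -0.0, -11.9]
force: [0.5, 0.8, -0.4]
opening: 0.0002
gripper_force: 0.0
```

```bash
python3 m.py; python3 - <<'E'
from h import *
p=ctrl.snapshot("scene");q=ctrl.snapshot("top")
r=lambda i:cv2.resize(i[:,:,::-1],(400,400),interpolation=cv2.INTER_CUBIC)
cv2.imwrite("pics/d1.png",np.hstack([r(p["color"][200:300,240:340]),r(q["color"][200:310,290:400])]))
E
```

```text
scene [ 0.5484 -0.0438] line [231.  127.9] index [226.7 168.9] dial -4.33
 stud [ 0.0351 -0.0116] 341.66208219889876
top [ 0.5392 -0.0299] line [264.1   1.9] index [13.  17.4] dial 108.89
```

View pics/d1.png

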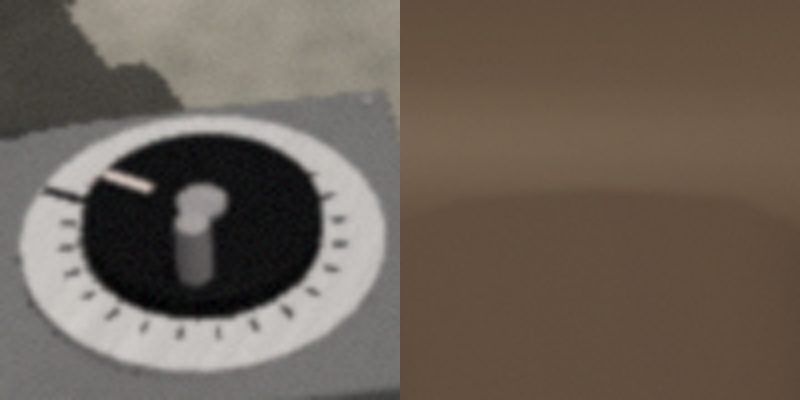

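The crop shows the index bar at about (130,182) and the long line at about (65,193), so the index is still 4.3° short. The top view is blocked by the arm. I'll go back and push the remaining 4.3°.

```bash
python3 - <<'E'
from h import *
ax=np.array([.5481,-.0443])
def pose(th,gap=0,h=.021):
    a=np.radians(th); er=np.array([np.cos(a),np.sin(a)]); et=np.array([-er[1],er[0]]); return np.r_[ax+.04*er-(.007+h+gap)*et,.096],th
for t,g in((352.5,.012),(352.5,.006),(352.5,.003),(352.5,.0015),(352.5,0)): print(rel(*pose(348.2,.024),*pose(t,g)))
E
```

```text
[0.0144, -0.0756, -0.0, -0.0119]
[0.0122, -0.1055, -0.0, -0.0119]
[0.0111, -0.1204, -0.0, -0.0119]
[0.0105, -0.1279, -0.0, -0.0119]
[0.0099, -0.1354, -0.0, -0.0119]
```

>>> carry_out(
  deltas=[
    [[0.08, -0.12, 0, 0, -1], [0.16, -0.24, 0, 0, -1], [0.24, -0.36, 0, 0, -1], [0.3085, -0.4726, 0, 0, -1], [0.3085, -0.4726, 0, 0, -1]],
  ],
)

```text
clock: 12.2
tool_pos: [0.5791, -0.1003, 0.2048]
orientation: [180.0, 0.0, -11.6]
force: [-0.3, -0.1, 0.2]
opening: 0.0003
gripper_force: 0.0
```

>>> carry_out(
  deltas=[
    [[0, 0, 0.15, 0, -1], [0, 0, 0.3, 0, -1], [0, 0, 0.45, 0, -1], [0, 0, 0.55, 0, -1], [0, 0, 0.55, 0, -1]],
  ],
)

```text
clock: 12.7
tool_pos: [0.5747, -0.1028, 0.0924]
orientation: [179.9, 0.3, -11.7]
force: [-0.6, 0.3, 0.8]
opening: 0.0003
gripper_force: 0.0
```

>>> carry_out(
  deltas=[
    [[0.0144, -0.0756, 0, -0.0119, -1], [0.0122, -0.1055, 0, -0.0119, -1], [0.0111, -0.1204, 0, -0.0119, -1], [0.0105, -0.1279, 0, -0.0119, -1], [0.0099, -0.1354, 0, -0.0119, -1]],
  ],
)

```text
clock: 13.2
tool_pos: [0.5849, -0.077, 0.0964]
orientation: [180.0, -0.1, -7.5]
force: [1.8, -3.2, 0.6]
opening: 0.0005
gripper_force: 1.3
```

>>> carry_out(
  deltas=[
    [[0, 0, 0, 0, -1], [0, 0, 0, 0, -1], [0, 0, 0, 0, -1], [0, 0.05, 0, 0, -1], [0, 0.12, 0, 0, -1]],
  ],
)

```text
clock: 13.7
tool_pos: [0.581, -0.1008, 0.0954]
orientation: [-180.0, 0.0, -7.4]
force: [-0.7, -0.0, -0.1]
opening: 0.0005
gripper_force: 0.0
```

>>> carry_out(
  deltas=[
    [[0, 0, -0.2, 0, -1], [0, 0, -0.4, 0, -1], [0, 0, -0.55, 0, -1], [-0.1, 0.15, -0.55, 0, -1], [-0.2, 0.3, -0.55, 0, -1]],
  ],
)

```text
clock: 14.2
tool_pos: [0.5336, -0.1558, 0.2064]
orientation: [-180.0, -0.1, -7.4]
force: [-0.1, -0.3, -1.3]
opening: 0.0005
gripper_force: 0.0
```

```bash
python3 m.py; python3 - <<'E'
from h import *
o=ctrl.get_obs(); P=o["tool_pos"];y=o["orientation"][2];print(P,y)
print(rel(P,y,[.4966,-.1838,.15],y))
print(rel(P,y,[.40,-.36,.25],y))
E
```

```text
scene [ 0.5489 -0.0438] line [230.8 128.7] index [230.2 166.9] dial -0.56
 stud [ 0.0401 -0.0133] 341.6652589560266
top [ 0.571 -0.07 ] line [205.1  29.5] index [274.1   2.8] dial 68.97
[ 0.53323025 -0.15607054  0.2058073 ] -7.551392729208071
[-0.1633, 0.1615, 0.279, -0.0]
[-0.5264, 1.0983, -0.221, -0.0]
```

>>> carry_out(
  deltas=[
    [[-0.09, 0.187, 0, 0, -1], [-0.18, 0.374, 0, 0, -1], [-0.27, 0.561, 0, 0, -1], [-0.36, 0.748, 0, 0, -1], [-0.446, 0.936, 0, 0, -1]],
  ],
)

```text
clock: 14.9
tool_pos: [0.4207, -0.33, 0.2055]
orientation: [-180.0, -0.0, -7.4]
force: [0.1, -1.0, -0.3]
opening: 0.0004
gripper_force: 0.0
```

```bash
python3 m.py; python3 m.py; python3 - <<'E'
from h import *
p=ctrl.snapshot("scene");q=ctrl.snapshot("top")
r=lambda i:cv2.resize(i[:,:,::-1],(400,400),interpolation=cv2.INTER_CUBIC)
cv2.imwrite("pics/d2.png",np.hstack([r(p["color"][200:300,240:340]),r(q["color"][200:310,290:400])]))
o=ctrl.get_obs(); P=o["tool_pos"];y=o["orientation"][2];print(P,y)
print(rel(P,y,[.4966,-.1838,.2],y))
E
```

```text
scene [ 0.5485 -0.0438] line [231.  127.3] index [230.7 164.5] dial -0.27
 stud [ 0.0374 -0.0062] 350.5525768484651
top [ 0.5477 -0.0448] line [231.   78.6] index [231.2 123.8] dial 0.24
 stud [ 0.0321 -0.0068] 348.10365697243003
scene [ 0.5485 -0.0438] line [231.  127.3] index [230.7 164.7] dial -0.29
 stud [ 0.0293 -0.0123] 337.3144729425166
top [ 0.5477 -0.0448] line [230.9  78.1] index [231.2 124.1] dial 0.26
 stud [ 0.0341 -0.0017] 357.069122122635
[ 0.42184491 -0.32808289  0.2055019 ] -7.344557126903704
[0.2785, -0.7633, 0.0275, -0.0]
```

View pics/d2.png

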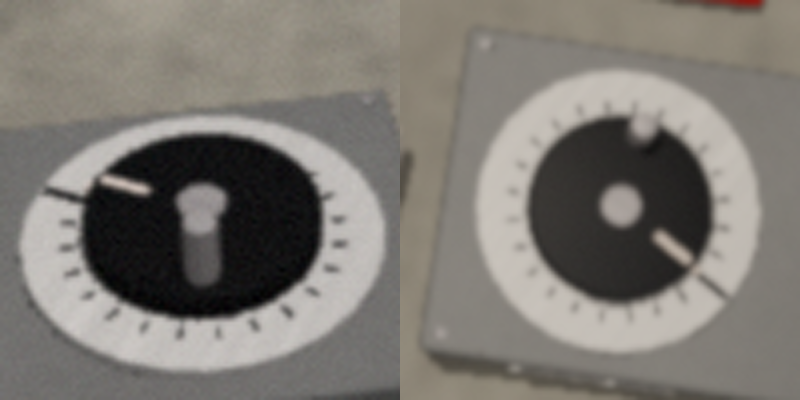

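Both views agree that the index is in line, to within 0.3°: in the top crop the bar at (672,247) points straight at the line at (713,286). Next is the button.

>>> carry_out(
  deltas=[
    [[0.056, -0.154, 0, 0, -1], [0.112, -0.308, 0, 0, -1], [0.168, -0.462, 0, 0, -1], [0.224, -0.616, 0, 0, -1], [0.28, -0.769, 0, 0, -1]],
  ],
)

```text
clock: 15.9
tool_pos: [0.4974, -0.1817, 0.2057]
orientation: [-180.0, -0.0, -7.4]
force: [0.5, -0.3, 0.3]
opening: 0.0005
gripper_force: 0.0
```

>>> carry_out(
  deltas=[
    [[0, 0, 0.15, 0, -1], [0, 0, 0.3, 0, -1], [0, 0, 0.45, 0, -1], [0, 0, 0.57, 0, -1], [0, 0, 0.57, 0, -1]],
  ],
)

```text
clock: 16.4
tool_pos: [0.4945, -0.1827, 0.0886]
orientation: [180.0, 0.3, -7.4]
force: [-0.2, -0.2, -0.2]
opening: 0.0003
gripper_force: 0.0
```

>>> carry_out(
  deltas=[
    [[0, 0, 0, 0, -1], [0, 0, 0.01, 0, -1], [0, 0, 0.02, 0, -1], [0, 0, 0.03, 0, -1], [0, 0, 0.04, 0, -1]],
  ],
)

```text
clock: 16.9
tool_pos: [0.4968, -0.1837, 0.084]
orientation: [-180.0, -0.1, -7.4]
force: [0.5, 0.8, -0.2]
opening: 0.0005
gripper_force: 0.0
```

Commanded z is about 0.0845 and there is no contact yet. I'll go down in 1–2 mm steps.

>>> carry_out(
  deltas=[
    [[0, 0, 0.01, 0, -1], [0, 0, 0.02, 0, -1], [0, 0, 0.03, 0, -1], [0, 0, 0.04, 0, -1], [0, 0, 0.04, 0, -1]],
  ],
)

```text
clock: 17.4
tool_pos: [0.4968, -0.1836, 0.0762]
orientation: [180.0, -0.0, -7.4]
force: [-2.4, 0.8, 9.4]
opening: 0.0002
gripper_force: 4.6
```

>>> carry_out(
  deltas=[
    [[0, 0, 0.005, 0, -1], [0, 0, 0.01, 0, -1], [0, 0, 0.015, 0, -1], [0, 0, 0.015, 0, -1], [0, 0, 0.015, 0, -1]],
  ],
)

```text
clock: 17.9
tool_pos: [0.4969, -0.1838, 0.0757]
orientation: [180.0, -0.1, -7.4]
force: [-11.7, 6.3, 35.3]
opening: 0.0005
gripper_force: 17.5
```

The force rose sharply to 35 N, so it has reached a hard stop. I'll ease up in steps to check that the spring travel matches a full 6 mm press.

>>> carry_out(
  deltas=[
    [[0, 0, -0.012, 0, -1], [0, 0, -0.015, 0, -1], [0, 0, -0.015, 0, -1]],
  ],
)

```text
clock: 18.2
tool_pos: [0.4968, -0.1837, 0.0762]
orientation: [180.0, -0.0, -7.4]
force: [-3.4, 1.8, 9.8]
opening: 0.0006
gripper_force: 5.0
```

>>> carry_out(
  deltas=[
    [[0, 0, -0.01, 0, -1], [0, 0, -0.01, 0, -1], [0, 0, -0.01, 0, -1]],
  ],
)

```text
clock: 18.5
tool_pos: [0.4968, -0.1836, 0.0776]
orientation: [180.0, -0.0, -7.4]
force: [-1.4, 0.3, 3.7]
opening: 0.001
gripper_force: 2.0
```

>>> carry_out(
  deltas=[
    [[0, 0, -0.01, 0, -1], [0, 0, -0.01, 0, -1], [0, 0, -0.01, 0, -1]],
  ],
)

```text
clock: 18.8
tool_pos: [0.4967, -0.1836, 0.0795]
orientation: [180.0, -0.0, -7.4]
force: [0.1, -0.3, 3.5]
opening: 0.0003
gripper_force: 1.5
```

>>> carry_out(
  deltas=[
    [[0, 0, -0.01, 0, -1], [0, 0, -0.01, 0, -1], [0, 0, -0.01, 0, -1]],
  ],
)

```text
clock: 19.1
tool_pos: [0.4967, -0.1836, 0.0816]
orientation: [-180.0, -0.0, -7.4]
force: [0.6, -0.4, 2.3]
opening: 0.0004
gripper_force: 0.9
```

The spring force fades from 5 N to nothing over about 6 mm, so the button went fully down. I'll retreat and do a last check.

>>> carry_out(
  deltas=[
    [[0, 0, -0.05, 0, -1], [0, 0, -0.2, 0, -1], [0, 0, -0.4, 0, -1], [0, 0, -0.6, 0, -1], [0, 0, -0.6, 0, -1]],
  ],
)

```text
clock: 19.6
tool_pos: [0.4994, -0.1841, 0.2078]
orientation: [180.0, -0.5, -7.4]
force: [0.6, -0.4, -1.1]
opening: 0.0004
gripper_force: 0.0
```

>>> carry_out(
  deltas=[
    [[-0.056, 0.154, 0, 0, -1], [-0.112, 0.308, 0, 0, -1], [-0.168, 0.462, 0, 0, -1], [-0.224, 0.616, 0, 0, -1], [-0.28, 0.769, 0, 0, -1]],
  ],
)

```text
clock: 20.1
tool_pos: [0.4202, -0.3296, 0.2018]
orientation: [-180.0, 0.0, -7.4]
force: [0.4, -0.0, -0.1]
opening: 0.0004
gripper_force: 0.0
```

>>> carry_out(
  deltas=[
    [[0, 0, 0, 0, -1], [0, 0, 0, 0, -1], [0, 0, 0, 0, -1]],
  ],
)

```text
clock: 20.4
tool_pos: [0.4213, -0.3284, 0.2017]
orientation: [-180.0, -0.0, -7.4]
force: [-0.6, 0.1, 0.6]
opening: 0.0004
gripper_force: 0.0
```

```bash
python3 m.py; python3 - <<'E'
from h import *
p=ctrl.snapshot("scene"); save(p,"end"); o=ctrl.get_obs(); print(o["tool_pos"],o["force"],o["qvel"])
E
```

```text
scene [ 0.5485 -0.0438] line [231.  126.9] index [230.7 164.4] dial -0.29
 stud [ 0.0336 -0.0116] 340.93798647904805
top [ 0.5477 -0.0448] line [231.   78.2] index [231.2 124. ] dial 0.23
 stud [ 0.0321 -0.0081] 345.9042857057564
[ 0.42158843 -0.32823754  0.20163249] [ 0.22698536 -0.41802719  0.45018501] [-0.19866796  0.08049691 -0.03203095  0.12666594  0.05643135  0.06936632]
```

View pics/end.png

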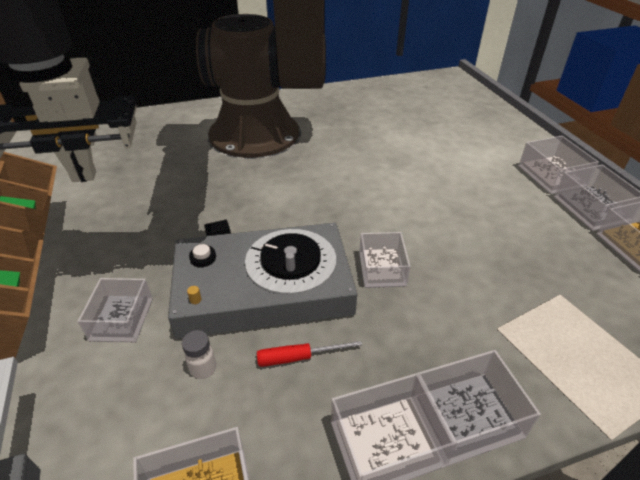

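The final picture shows the index in line with the long line at about (262,247) and the button up at (202,252). All the loose things are where they were, and the arm is clear.

```bash
python3 -c "
from plant import ctrl
print(ctrl.close_job())"
```

```text
the job is handed in; nothing more can be done
None
```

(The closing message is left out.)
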